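Load the charging dock with the good battery packs

TASK

Put the two green-topped battery packs on charge: slide each one forward along the lane in which it lies until it drops into the pocket at the lane's far end, then press its raised near end down until the orange catch clicks back over it and the pack sits flat on the pocket floor. The red-topped pack is faulty: leave it parked where it is, and do not disturb the other things on the desk.

Things in the scene. Friction and masses are not known exactly. Their poses are not given: they have to be found in the camera images.
- dock: White charging dock, fixed, 256 (x) x 186 mm (y). Origin: centre of underside, at desk height; x along the lanes, away from the robot. Flat deck 34 above the desk from x=-128 to 22, then three pockets x=22 (near wall) to 103 (far wall), then deck to x=128. Lanes 54 wide at y=-60, 0, 60, with blue rails between, 6 wide, 8 above the deck, x=-100 to 128; near end open.
- pocket0 (a point): Centre of the floor of the pocket in the lane at dock y=-60: 81 mm long (x), 54 wide, floor 10 above the desk and 24 below the deck, open on top. Axes as the dock's. A pack pushed over the near wall tips in front end first; fully forward, its near edge rests on the catch's slope, near end high, until pressed down there with 4 to 12 N. Seated, its top is 8 above the deck.
- pocket1 (a point): The same for the middle lane (dock y=0).
- pocket2 (a point): The same for the lane at dock y=+60.
- pack_a: Green-topped good battery pack, 220 g, loose. Slab 76 (x) x 50 x 10 mm high; on it an upper body 68 x 50 x 22, flush at the near (-x) end: 32 high in all. Catch slot mid near end: 24 wide, 8 deep, 10 to 26 high. Origin: centre of slab's underside. Starts flat on the deck in any one lane, near end to the robot, yawed as the dock, centre 23 to 53 on the -x side of the dock's origin. To be loaded.
- pack_b: Green-topped good battery pack, 220 g, loose. Slab 76 (x) x 50 x 10 mm high; on it an upper body 68 x 50 x 22, flush at the near (-x) end: 32 high in all. Catch slot mid near end: 24 wide, 8 deep, 10 to 26 high. Origin: centre of slab's underside. Starts flat on the deck in any one lane, near end to the robot, yawed as the dock, centre 23 to 53 on the -x side of the dock's origin. To be loaded.
- pack_bad: Red-topped faulty battery pack, 220 g, loose. Slab 76 (x) x 50 x 10 mm high; on it an upper body 68 x 50 x 22, flush at the near (-x) end: 32 high in all. Catch slot mid near end: 24 wide, 8 deep, 10 to 26 high. Origin: centre of slab's underside. Starts flat on the deck in any one lane, near end to the robot, yawed as the dock, centre 23 to 53 on the -x side of the dock's origin. To be left alone.
- catch0 (a joint): Orange spring catch, 18 mm wide, mid near wall of pocket0. 0 = sprung out: nose 8.5 into the pocket, 11.5 to 24 above its floor, sloped on top, flat below; up to 0.012 m as it is pushed back into the wall (1.3 N at 0, 2.6 N fully back). A pack pressed down pushes it back, then it springs out into the slot in the pack's near end.
- catch1 (a joint): Orange spring catch, 18 mm wide, mid near wall of pocket1. 0 = sprung out: nose 8.5 into the pocket, 11.5 to 24 above its floor, sloped on top, flat below; up to 0.012 m as it is pushed back into the wall (1.3 N at 0, 2.6 N fully back). A pack pressed down pushes it back, then it springs out into the slot in the pack's near end.
- catch2 (a joint): Orange spring catch, 18 mm wide, mid near wall of pocket2. 0 = sprung out: nose 8.5 into the pocket, 11.5 to 24 above its floor, sloped on top, flat below; up to 0.012 m as it is pushed back into the wall (1.3 N at 0, 2.6 N fully back). A pack pressed down pushes it back, then it springs out into the slot in the pack's near end.
- mouse: Black computer mouse, 105 x 60 x 30 mm, loose, right side of the desk. Origin: centre of the underside.
- sanitiser: Pale green pump bottle, 72 mm diameter, 209 high, loose, standing at the back left. Origin: centre of the underside.
- bp_monitor: White blood pressure monitor, about 120 x 130 x 80 mm high, loose, on the right. Origin: centre of the underside.
- pen_cup: Blue plastic cup, empty, 80 mm diameter, 100 high, loose, at the back right. Origin: centre of the underside.
- mug: White mug, 82 mm diameter, 90 high, loose, on the left. Origin: centre of the underside.

How it is judged (in metres and radians):
At the end, for the whole second after the job is handed in: Both green-topped packs at rest in a pocket: underside within 3.5 mm of the pocket floor, tilt under 0.06 rad, centre within 10.5 mm of the pocket centre along the lane; all catches less than 4 mm pushed back; the red-topped pack within 15 mm of its start (z of pack_a in the frame of dock between 0.006 and 0.0135 m and angle between each of pack_a, pack_b's own z axis and vertical below 0.06 rad and x of pack_a in the frame of dock between 0.052 and 0.073 m and y of pack_a in the frame of dock between -0.068 and 0.068 m and linear speed of each of pack_a, pack_b below 0.02 m/s and z of pack_b in the frame of dock between 0.006 and 0.0135 m and x of pack_b in the frame of dock between 0.052 and 0.073 m and y of pack_b in the frame of dock between -0.068 and 0.068 m and value of joint each of catch0, catch1, catch2 below 0.004 m and distance of pack_bad from where it was at the start of the episode below 0.015 m); the robot touches nothing.
It fails at once if the red-topped pack is moved more than 20 mm (distance of pack_bad from where it was at the start of the episode above 0.02 m).
It fails at once if the mouse, pump bottle, blood pressure monitor, pen cup or mug is moved more than 30 mm (distance of any of mouse, sanitiser, bp_monitor, pen_cup, mug from where it was at the start of the episode above 0.03 m).
It also fails if it takes over 53 s, if anything falls off the work surface, if the arm or the gripper's body presses on something with over 40 N, if the wrist force passes 120 N, or if a joint passes its speed limit or range.

ROBOT

A 7-joint arm with a two-finger parallel gripper is mounted at the origin on the work surface. World frame = base frame: x ahead of the robot, y to its left, z up, the work surface at z = 0. Lengths are in m, angles in degrees, forces in N, time in s.
With the tool pointing down it reaches from about 0.425 to 0.875 m from the base axis. Payload 4.7 kg.
Tool frame: the origin (TCP) lies at the very end of the fingers, on their centre line; the grasp point (between the pads) lies 19 mm behind it; z points along the fingers, y is the direction in which the jaws open and shut (so a half turn about z gives the same grasp; the last joint's range is limited). The gripper opens to 87 mm and grips with 3 to 60 N. Pads are 19 mm wide; open, the fingers measure 117 mm over their backs; the gripper's body (75 mm by 190 mm) begins 51 mm behind the grasp point.
Start: joints at [74.777, 18.392, -4.016, 83.108, 1.295, 78.541, -3.26], TCP at [0.179, -0.625, 0.223] pointing down, gripper open.
Joint ranges: [-163.93, 163.93], [-17.29, 119.83], [-79.2, 71.16], [3.27, 140.29], [-89.18, 269.18], [5.43, 117.66], [-154.24, 154.24]. Speed limits (degrees/s): [147.25, 147.25, 180, 180, 180, 180, 180].

INTERFACE

Orientations are given as [roll, pitch, yaw] about the fixed x, y, z axes, in that order (R = Rz(yaw) Ry(pitch) Rx(roll)).
In Python, from cell import env gives the robot as it stands.
- The arm moves only by the tool servo_tool, never from a script. Its argument "increments" is a list that holds one entry, the list of rows, each a list of 7 numbers: the shift along the tool's x, y, z in m, then the turn, a rotation vector about the tool's x, y, z in degrees, then the opening, from -1 (shut) to 1 (fully open). In form: [[[dx, dy, dz, rx, ry, rz, fingers], ...]]. A call has 1 to 20 rows; each row is the pose to reach, as a shift and turn from the pose commanded when the call began, along the tool's axes at that moment; what a row does not reach only later rows make up. A row lasts 1/10 s, in which the tool goes at most 50 mm and 8.59 degrees, less where a joint would pass 70% of its speed; a pose out of reach is approached as far as the arm can. A call with a gripper value outside its range is refused whole. The fingers move at their own pace and stop on an object; "squeeze" is the grip in N (left out, the last holds). Time passes only in rows, so rows that repeat a pose let the fingers close. It gives the time, the measured TCP pose, the force and the opening at its end, in the units of the state.
- env.get_obs(): the state, without advancing time (a new reading comes with each control period).
- env.read_camera(name): name is "side" or "top"; returns a dict with "frame" (384x512x3 uint8, blue, green, red), "intrinsics" (3x3 intrinsics, pixels), "rvec" (rotation vector, rad) and "tvec" (3), from world to camera coordinates, as OpenCV has them. Camera axes: x right, y down, z forward; pixel columns grow to the right and rows downward; lengths in m; the calibration is good to about 2 mm. A picture is of the moment at which its call begins. There is no depth.
- env.sign_off(): hands the job in, once; it reports no verdict.
The state is a dict: "time_s": time; "qpos": joint angles; "joint_velocities": joint speeds; "effort": joint torques, N m; "tool_pos": TCP position; "tool_rot": TCP orientation; "force": force on the tool from outside, world axes, zero at the start; "wrist_torque": the same for the moment, N m; "grip_width": finger opening in m.
Only numpy, scipy, OpenCV 4.12 (cv2) and the standard library are available. Lean on these libraries where they do the work, as an engineer would, in place of code of your own. Each camera call takes 0.05 s, during which the arm holds its last target.

## Working session

There is one attempt and no reset: what is moved stays moved. The work goes in short steps, Python scripts to look and compute and a tool call to move; the robot and the scene stay as the last step left them, time stands still between calls to the robot, and variables do not carry over. Pictures are saved under pics/ and viewed, and the job is handed in when it is done.

Besides the shell and the picture viewer there is one more tool, called as name(argument=value, ...) on one line, values as JSON. servo_tool: Moves the arm, as the interface text tells. Its arguments: {"type":"object","properties":{"increments":{"type":"array","items":{"type":"array","items":{"type":"array","items":{"type":"number"}}}},"squeeze":{"type":"number"}},"required":["increments"]}

```bash
mkdir -p pics; ls; python3 - <<'E'
from cell import env
import cv2
o=env.get_obs(); print(o)
for n in ("side","top"):
    c=env.read_camera(n); cv2.imwrite(f"pics/{n}0.png",c["frame"]); print(n,c["intrinsics"],c["rvec"],c["tvec"])
E
```

```text
pics
{'time_s': 0.0, 'qpos': array([74.7768803 , 18.43850981, -4.01541686, 83.17237028,  1.29457489,
       78.54147732, -3.25934411]), 'joint_velocities': array([-0.04877977, -0.12479523, -0.01182408,  0.07308013, -0.02998148,
       -0.01343378,  0.02012952]), 'effort': array([-3.97588319e-04, -4.91284060e+01, -4.04124185e-01, -3.12527490e+01,
       -6.39976398e-02,  4.36710881e-02,  1.99200526e-04]), 'tool_pos': array([ 0.17930615, -0.62421961,  0.22148991]), 'tool_rot': array([-1.79892859e+02,  5.29704396e-03,  1.60332805e+01]), 'force': array([ 0.42352367, -0.64960274,  0.06580062]), 'wrist_torque': array([-0.01461439, -0.01702096, -0.02723338]), 'grip_width': 0.08670263423143952}
side [[404.51949956   0.         250.20544373]
 [  0.         404.51949956 189.26531567]
 [  0.           0.           1.        ]] [ 0.58999545 -2.50635926  1.34991897] [0.46997929 0.21183076 0.8420423 ]
top [[415.87091118   0.         253.94359095]
 [  0.         415.87091118 192.75759819]
 [  0.           0.           1.        ]] [ 2.12006741 -2.15445475  0.17195513] [-0.04508512  0.57479002  1.3427617 ]
```

View pics/side0.png

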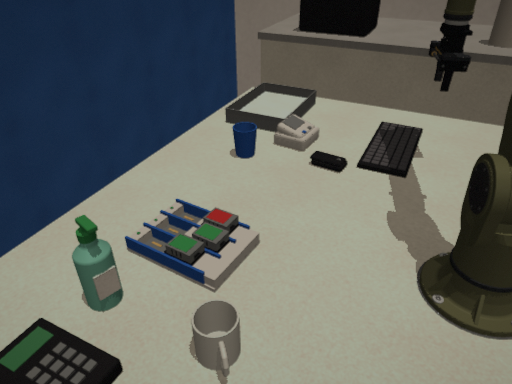

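View pics/top0.png

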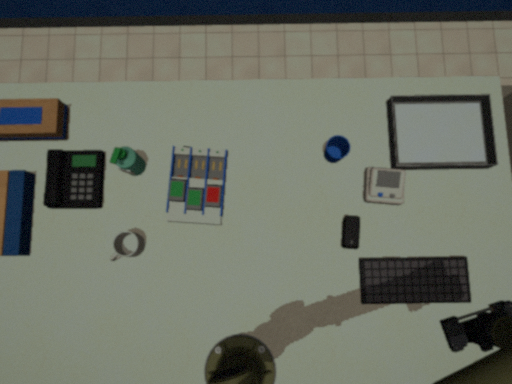

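The side view shows the dock around (195,240). In the top view it spans about (167..228, 147..224), with the red pack in the right lane at (213,195), and the green packs in the middle (195,197) and left (177,190). Next I'll zoom in for accurate corners.

```bash
python3 - <<'E'
import cv2
t=cv2.imread("pics/top0.png"); s=cv2.imread("pics/side0.png")
a=t[140:230,155:240]; cv2.imwrite("pics/topz.png",cv2.convertScaleAbs(cv2.resize(a,None,fx=6.6,fy=6.6,interpolation=cv2.INTER_CUBIC),alpha=1.3))
a=s[190:290,115:270]; cv2.imwrite("pics/sidez.png",cv2.convertScaleAbs(cv2.resize(a,None,fx=5,fy=5,interpolation=cv2.INTER_CUBIC),alpha=1.3))
E
```

```text
(no output)
```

View pics/topz.png

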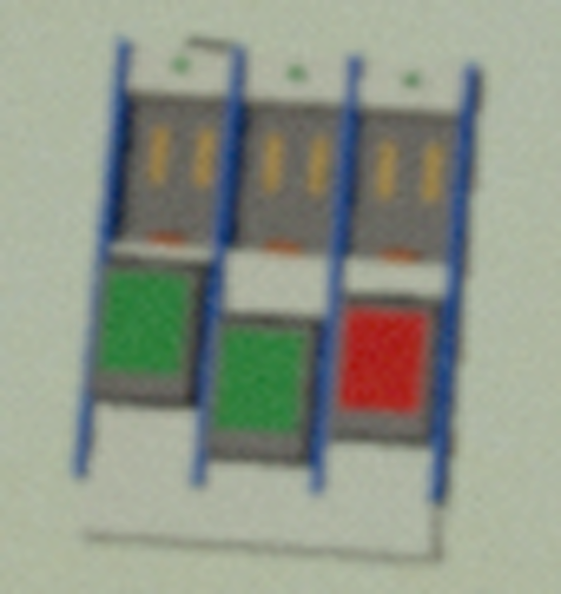

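View pics/sidez.png

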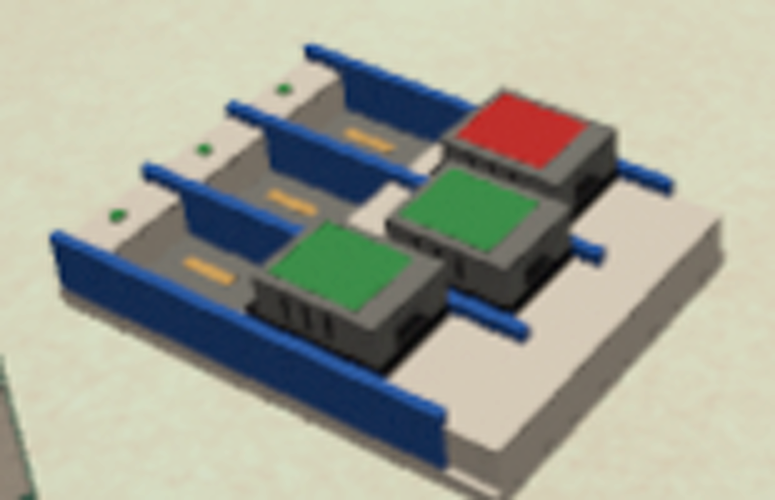

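```bash
cat > h.py <<'E'
import numpy as np, cv2
from scipy.optimize import least_squares
K={'side':(404.51949956,250.20544373,189.26531567),'top':(415.87091118,253.94359095,192.75759819)}
RV={'side':[0.58999545,-2.50635926,1.34991897],'top':[2.12006741,-2.15445475,0.17195513]}
TV={'side':[0.46997929,0.21183076,0.8420423],'top':[-0.04508512,0.57479002,1.3427617]}
Z={'side':(5,115,190),'top':(6.6,155,140)}
def Km(n): f,a,b=K[n]; return np.array([[f,0,a],[0,f,b],[0,0,1.]])
def proj(n,P): return cv2.projectPoints(np.atleast_2d(P).astype(float),np.array(RV[n]),np.array(TV[n]),Km(n),None)[0][:,0]
def unz(n,uv): s,a,b=Z[n]; return (np.atleast_2d(uv)+.5)/s-.5+[a,b]
def onplane(n,px,z):
    R=cv2.Rodrigues(np.array(RV[n]))[0]; c=-R.T@np.array(TV[n])
    d=(R.T@np.linalg.inv(Km(n))@np.c_[np.atleast_2d(px),np.ones(len(np.atleast_2d(px)))].T).T
    return c+d*((z-c[2])/d[:,2])[:,None]
def d2w(p,P):
    c,s=np.cos(p[2]),np.sin(p[2]); P=np.atleast_2d(P)
    return np.c_[p[0]+c*P[:,0]-s*P[:,1],p[1]+s*P[:,0]+c*P[:,1],P[:,2]]
E
python3 - <<'E'
from h import *
M=[(128,90,42),(128,30,42),(128,-30,42),(128,-90,42),(-100,90,42),(-100,30,42),(-100,-30,42),(-100,-90,42)]
M=np.array(M)/1000
uv={'top':[(124,40),(238,47),(355,57),(473,66),(80,474),(199,484),(318,490),(438,500)],
'side':[(60,238),(150,170),(235,107),(314,50),(440,412),(522,328),(600,250),(670,183)]}
px={n:unz(n,uv[n]) for n in uv}
def res(p,ns): return np.concatenate([(proj(n,d2w(p,M))-px[n]).ravel() for n in ns])
for ns in (['top'],['side'],['top','side']):
    r=least_squares(res,[.6,.1,0],args=(ns,)); print(ns,r.x,np.degrees(r.x[2]),np.sqrt(np.mean(r.fun**2)))
p=r.x; np.save('dock.npy',p)
for nm,y,c in (('L',60,[(375,333),(452,290)]),('M',0,[(500,265),(573,208)]),('R',-60,[(573,170),(618,128)])):
    P=onplane('side',unz('side',c),.066); c_,s_=np.cos(p[2]),np.sin(p[2])
    D=(P[:,:2]-p[:2])@np.array([[c_,-s_],[s_,c_]]); print(nm,D*1000)
for nm,c in (('L',[(93,398),(193,405)]),('M',[(210,455),(310,463)]),('R',[(332,435),(432,443)])):
    P=onplane('top',unz('top',c),.066); D=(P[:,:2]-p[:2])@np.array([[c_,-s_],[s_,c_]]); print(nm,D*1000)
for n in K: print(n,-cv2.Rodrigues(np.array(RV[n]))[0].T@TV[n])
E
```

```text
['top'] [ 0.60736476  0.13877996 -0.08348044] -4.7830771697325085 0.26471662719716393
['side'] [ 0.60540773  0.14153223 -0.09271239] -5.31202848759609 0.8705237041963039
['top', 'side'] [ 0.60649762  0.14007859 -0.08904686] -5.1020093367765345 0.7378714434430192
L [[-63.55242274  86.08584995]
 [-74.76771233  47.85386477]]
M [[-82.76877217  23.97316384]
 [-87.83164014 -24.79750355]]
R [[-72.06753609 -47.71162221]
 [-72.10299522 -85.47796969]]
L [[-62.28175668  80.80848776]
 [-62.16002005  30.81238788]]
M [[-86.47050587  19.89789607]
 [-86.83451743 -29.94462096]]
R [[-72.10664025 -39.53656695]
 [-72.47871471 -89.40222899]]
side [0.14415314 0.73358469 0.64487318]
top [ 0.35134488 -0.05311572  1.41744866]
```

```bash
cat >> h.py <<'E'
from scipy.spatial.transform import Rotation as Ro
def inc(cur,curR,tgt,tgtR):
    """cur pose -> target, as tool-frame shift and rotvec (deg)"""
    A=Ro.from_euler('xyz',curR,degrees=True); B=Ro.from_euler('xyz',tgtR,degrees=True)
    return np.round(A.inv().apply(np.array(tgt)-cur),4), np.round((A.inv()*B).as_rotvec(degrees=True),2)
E
python3 - <<'E'
from h import *
p=np.load('dock.npy')
print('bottle',onplane('top',[[135,163],[119,155]],.1),'mug',onplane('top',[[129,243]],.05), 'cup',onplane('top',[[337,149]],.05))
print('bottle side base',onplane('side',[[102,300]],0.0))
cur=[.179,-.625,.223];cr=[180,0,16.03]
for nm,P in (('via',None),('M0',(-.112,0,.15)),('L0',(-.092,.06,.15))):
    t=np.array([.48,-.3,.223]) if P is None else d2w(p,P)[0]
    print(nm,t,inc(cur,cr,t,[180,0,-5.1]))
E
```

```text
bottle [[0.66947443 0.33052913 0.1       ]
 [0.69707081 0.38349645 0.1       ]] mug [[0.41365878 0.35669302 0.05      ]] cup [[ 0.71899746 -0.33807254  0.05      ]]
bottle side base [[0.68574617 0.36439489 0.        ]]
via [ 0.48  -0.3    0.223] (array([ 0.379 , -0.2292, -0.    ]), array([ 0.  , -0.  , 21.13]))
M0 [0.49494137 0.15003867 0.15      ] (array([ 0.5177, -0.6577,  0.073 ]), array([ 0.  , -0.  , 21.13]))
L0 [0.52019788 0.20802236 0.15      ] (array([ 0.558 , -0.7064,  0.073 ]), array([ 0.  , -0.  , 21.13]))
```

servo_tool(increments=[[[0.379, -0.229, 0, 0, 0, 7, -0.77], [0.379, -0.229, 0, 0, 0, 14, -0.77], [0.379, -0.229, 0, 0, 0, 21.13, -0.77], [0.379, -0.229, 0, 0, 0, 21.13, -0.77], [0.379, -0.229, 0, 0, 0, 21.13, -0.77], [0.379, -0.229, 0, 0, 0, 21.13, -0.77], [0.379, -0.229, 0, 0, 0, 21.13, -0.77], [0.379, -0.229, 0, 0, 0, 21.13, -0.77], [0.379, -0.229, 0, 0, 0, 21.13, -0.77], [0.518, -0.658, 0.073, 0, 0, 21.13, -0.77], [0.518, -0.658, 0.073, 0, 0, 21.13, -0.77], [0.518, -0.658, 0.073, 0, 0, 21.13, -0.77], [0.518, -0.658, 0.073, 0, 0, 21.13, -0.77], [0.518, -0.658, 0.073, 0, 0, 21.13, -0.77], [0.518, -0.658, 0.073, 0, 0, 21.13, -0.77], [0.518, -0.658, 0.073, 0, 0, 21.13, -0.77], [0.518, -0.658, 0.073, 0, 0, 21.13, -0.77], [0.518, -0.658, 0.073, 0, 0, 21.13, -0.77], [0.518, -0.658, 0.073, 0, 0, 21.13, -0.77], [0.518, -0.658, 0.073, 0, 0, 21.13, -0.77]]])

```text
time_s: 2.1
tool_pos: [0.4947, 0.1526, 0.1489]
tool_rot: [-180.0, 0.1, -4.8]
force: [-0.3, -0.8, -0.1]
grip_width: 0.0103
```

servo_tool(increments=[[[0, 0, 0.05, 0, 0, 0, -0.77], [0, 0, 0.09, 0, 0, 0, -0.77], [0, 0, 0.109, 0, 0, 0, -0.77], [0, 0, 0.109, 0, 0, 0, -0.77], [0, 0, 0.109, 0, 0, 0, -0.77]]])

```text
time_s: 2.6
tool_pos: [0.4963, 0.1491, 0.041]
tool_rot: [180.0, -0.0, -5.2]
force: [0.5, 0.5, 1.0]
grip_width: 0.0099
```

```bash
cat > look.py <<'E'
import sys,cv2
from cell import env
from h import *
tag=sys.argv[1]
o=env.get_obs(); p=np.load('dock.npy')
print(o['time_s'],o['tool_pos'].round(4),o['tool_rot'].round(2),o['force'].round(2),o['grip_width'])
d=o['tool_pos'][:2]-p[:2]; c,s=np.cos(p[2]),np.sin(p[2]); print('dock xy',(d@np.array([[c,-s],[s,c]])).round(4))
out=[]
for n,(y0,y1,x0,x1) in (('side',(165,295,105,285)),('top',(130,235,145,250))):
    f=env.read_camera(n)['frame'][y0:y1,x0:x1]
    f=cv2.convertScaleAbs(f,alpha=1.4); out.append(cv2.resize(f,(int(f.shape[1]*430/f.shape[0]*1),430),interpolation=cv2.INTER_CUBIC))
im=np.hstack(out); im=cv2.resize(im,None,fx=min(1,800/im.shape[1]),fy=min(1,800/im.shape[1])); cv2.imwrite(f'pics/{tag}.png',im)
E
python3 look.py a1
```

```text
2.6 [0.4963 0.1491 0.041 ] [ 1.7997e+02 -1.0000e-02 -5.2300e+00] [0.52 0.54 1.03] 0.00993599631247168
dock xy [-0.1106 -0.0008]
```

View pics/a1.png

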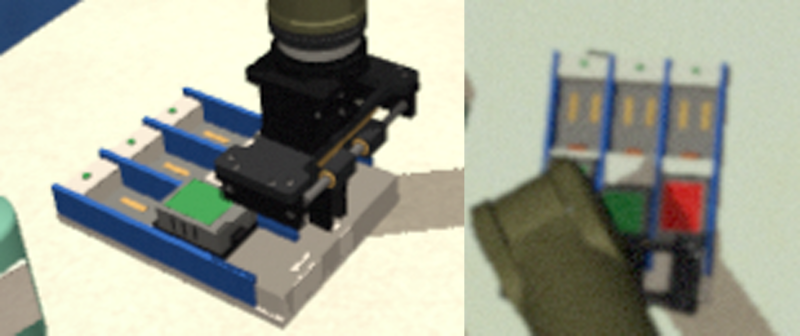

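The side view shows the gripper behind the middle pack (fingers near (325,205)), in the lane and clear of both neighbouring packs. I'll push now.

servo_tool(increments=[[[0.015, 0, 0, 0, 0, 0, -0.77], [0.025, 0, 0, 0, 0, 0, -0.77], [0.032, 0, 0, 0, 0, 0, -0.77], [0.039, 0, 0, 0, 0, 0, -0.77], [0.046, 0, 0, 0, 0, 0, -0.77], [0.053, 0, 0, 0, 0, 0, -0.77], [0.06, 0, 0, 0, 0, 0, -0.77], [0.067, 0, 0, 0, 0, 0, -0.77], [0.074, 0, 0, 0, 0, 0, -0.77], [0.081, 0, 0, 0, 0, 0, -0.77], [0.088, 0, 0, 0, 0, 0, -0.77], [0.095, 0, 0, 0, 0, 0, -0.77], [0.1, 0, 0, 0, 0, 0, -0.77], [0.105, 0, 0, 0, 0, 0, -0.77], [0.11, 0, 0, 0, 0, 0, -0.77], [0.115, 0, 0, 0, 0, 0, -0.77], [0.12, 0, 0, 0, 0, 0, -0.77]]])

```text
time_s: 4.4
tool_pos: [0.6154, 0.1399, 0.0403]
tool_rot: [180.0, 0.0, -5.1]
force: [-0.3, -0.4, 0.4]
grip_width: 0.0102
```

```bash
python3 look.py a2
```

```text
4.4 [0.6154 0.1399 0.0403] [ 1.7999e+02  2.0000e-02 -5.1000e+00] [-0.28 -0.38  0.44] 0.01024800826579157
dock xy [0.0089 0.0006]
```

View pics/a2.png

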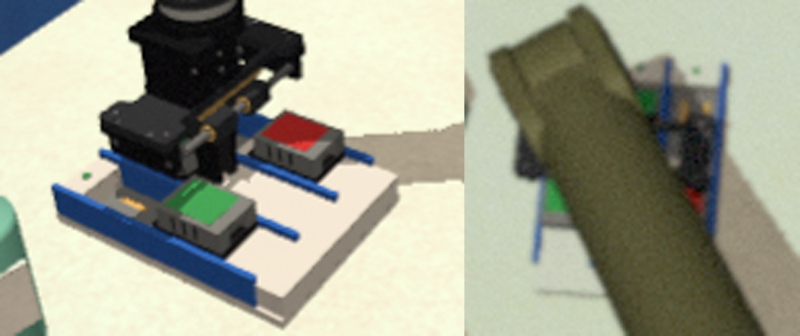

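The middle pack is now at the pocket, hidden under the gripper, and the red pack hasn't moved. I'll push the rest slowly.

servo_tool(increments=[[[0.003, 0, 0, 0, 0, 0, -0.77], [0.006, 0, 0, 0, 0, 0, -0.77], [0.008, 0, 0, 0, 0, 0, -0.77], [0.008, 0, 0, 0, 0, 0, -0.77]]])

```text
time_s: 4.9
tool_pos: [0.6236, 0.1393, 0.0406]
tool_rot: [-180.0, -0.0, -5.1]
force: [-0.7, -0.1, -0.5]
grip_width: 0.01
```

servo_tool(increments=[[[0.002, 0, 0, 0, 0, 0, -0.77], [0.004, 0, 0, 0, 0, 0, -0.77], [0.004, 0, 0, 0, 0, 0, -0.77]]])

```text
time_s: 5.2
tool_pos: [0.6266, 0.1391, 0.0402]
tool_rot: [180.0, 0.1, -5.1]
force: [-1.9, 1.3, 0.8]
grip_width: 0.0102
```

servo_tool(increments=[[[-0.02, 0, 0, 0, 0, 0, -0.77], [-0.03, 0, -0.05, 0, 0, 0, -0.77], [-0.03, 0, -0.1, 0, 0, 0, -0.77], [-0.07, 0.02, -0.12, 0, 0, 0, -0.77], [-0.112, 0.03, -0.12, 0, 0, 0, -0.77], [-0.112, 0.03, -0.12, 0, 0, 0, -0.77]]])

```text
time_s: 5.8
tool_pos: [0.5081, 0.118, 0.1603]
tool_rot: [179.7, 0.1, -5.1]
force: [-0.2, -0.5, 0.0]
grip_width: 0.0097
```

```bash
python3 look.py a3
```

```text
5.8 [0.5081 0.118  0.1603] [ 1.7971e+02  9.0000e-02 -5.0600e+00] [-0.21 -0.53  0.04] 0.009703195878690181
dock xy [-0.0961 -0.0308]
```

View pics/a3.png

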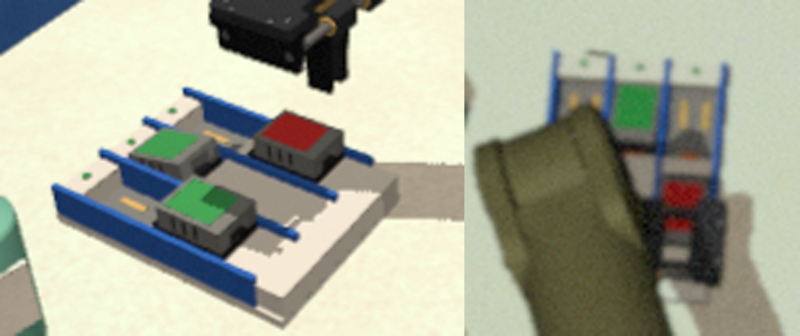

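The middle pack is in its pocket, front down and near end raised (side view at about (175,145)). I'll press its near end next.

servo_tool(increments=[[[0.045, -0.01, 0, 0, 0, 0, -0.77], [0.09, -0.02, 0, 0, 0, 0, -0.77], [0.13, -0.03, 0, 0, 0, 0, -0.77], [0.13, -0.03, 0.04, 0, 0, 0, -0.77], [0.13, -0.03, 0.08, 0, 0, 0, -0.77], [0.13, -0.03, 0.09, 0, 0, 0, -0.77], [0.13, -0.03, 0.094, 0, 0, 0, -0.77], [0.13, -0.03, 0.098, 0, 0, 0, -0.77], [0.13, -0.03, 0.102, 0, 0, 0, -0.77], [0.13, -0.03, 0.106, 0, 0, 0, -0.77]]])

```text
time_s: 6.9
tool_pos: [0.646, 0.1376, 0.0564]
tool_rot: [-180.0, -0.1, -5.1]
force: [-3.6, -0.3, 3.8]
grip_width: 0.01
```

servo_tool(increments=[[[0, 0, 0.003, 0, 0, 0, -0.77], [0, 0, 0.006, 0, 0, 0, -0.77], [0, 0, 0.009, 0, 0, 0, -0.77], [0, 0, 0.011, 0, 0, 0, -0.77], [0, 0, 0.013, 0, 0, 0, -0.77], [0, 0, 0.014, 0, 0, 0, -0.77]]])

```text
time_s: 7.5
tool_pos: [0.6451, 0.1372, 0.0425]
tool_rot: [179.9, -0.0, -5.1]
force: [-5.6, -2.9, 15.0]
grip_width: 0.0101
```

servo_tool(increments=[[[0, 0, 0.001, 0, 0, 0, -0.77], [0, 0, -0.05, 0, 0, 0, -0.77], [0, 0, -0.1, 0, 0, 0, -0.77], [-0.05, 0.02, -0.12, 0, 0, 0, -0.77], [-0.1, 0.03, -0.12, 0, 0, 0, -0.77], [-0.13, 0.03, -0.12, 0, 0, 0, -0.77], [-0.13, 0.03, -0.12, 0, 0, 0, -0.77]]])

```text
time_s: 8.2
tool_pos: [0.5082, 0.1192, 0.1602]
tool_rot: [179.8, 0.1, -5.0]
force: [-0.5, -0.1, 0.4]
grip_width: 0.0102
```

```bash
python3 look.py a4
```

```text
8.2 [0.5082 0.1192 0.1602] [ 1.7977e+02  1.0000e-01 -4.9800e+00] [-0.51 -0.09  0.36] 0.010175195148983116
dock xy [-0.0961 -0.0296]
```

View pics/a4.png

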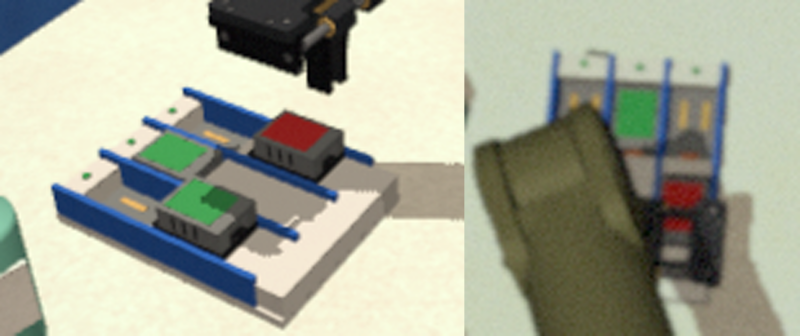

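The middle pack now sits flat: its top is flush with the rails, at about (175,152) in the side view. Next is the left pack.

servo_tool(increments=[[[0, -0.045, 0, 0, 0, 0, -0.77], [0, -0.09, 0, 0, 0, 0, -0.77], [0, -0.09, 0, 0, 0, 0, -0.77], [0, -0.09, 0.05, 0, 0, 0, -0.77], [0, -0.09, 0.1, 0, 0, 0, -0.77], [0, -0.09, 0.12, 0, 0, 0, -0.77], [0, -0.09, 0.12, 0, 0, 0, -0.77], [0, -0.09, 0.12, 0, 0, 0, -0.77]]])

```text
time_s: 9.1
tool_pos: [0.5218, 0.2089, 0.0402]
tool_rot: [-179.9, 0.0, -5.1]
force: [0.2, 0.7, 0.7]
grip_width: 0.01
```

```bash
python3 look.py a5
```

```text
9.1 [0.5218 0.2089 0.0402] [-1.7994e+02  4.0000e-02 -5.1200e+00] [0.16 0.66 0.69] 0.009996290137033972
dock xy [-0.0905  0.0611]
```

View pics/a5.png

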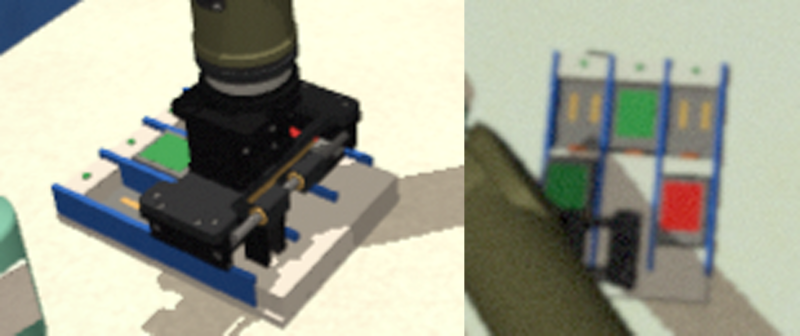

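The fingers are in the left lane behind the pack, and the middle pack's green top (635,110) sits squarely in its pocket. Pushing.

servo_tool(increments=[[[0.012, 0, 0, 0, 0, 0, -0.77], [0.02, 0, 0, 0, 0, 0, -0.77], [0.027, 0, 0, 0, 0, 0, -0.77], [0.034, 0, 0, 0, 0, 0, -0.77], [0.041, 0, 0, 0, 0, 0, -0.77], [0.048, 0, 0, 0, 0, 0, -0.77], [0.055, 0, 0, 0, 0, 0, -0.77], [0.062, 0, 0, 0, 0, 0, -0.77], [0.069, 0, 0, 0, 0, 0, -0.77], [0.076, 0, 0, 0, 0, 0, -0.77], [0.083, 0, 0, 0, 0, 0, -0.77], [0.09, 0, 0, 0, 0, 0, -0.77], [0.095, 0, 0, 0, 0, 0, -0.77], [0.1, 0, 0, 0, 0, 0, -0.77], [0.104, 0, 0, 0, 0, 0, -0.77], [0.107, 0, 0, 0, 0, 0, -0.77], [0.109, 0, 0, 0, 0, 0, -0.77], [0.109, 0, 0, 0, 0, 0, -0.77]]])

```text
time_s: 11.0
tool_pos: [0.6297, 0.1989, 0.0405]
tool_rot: [180.0, -0.0, -5.1]
force: [0.9, -0.4, -0.5]
grip_width: 0.0106
```

servo_tool(increments=[[[0.002, 0, 0, 0, 0, 0, -0.77], [0.003, 0, 0, 0, 0, 0, -0.77], [0.003, 0, 0, 0, 0, 0, -0.77]]])

```text
time_s: 11.3
tool_pos: [0.6318, 0.199, 0.0405]
tool_rot: [180.0, 0.1, -5.1]
force: [-2.5, -0.2, 0.6]
grip_width: 0.0098
```

servo_tool(increments=[[[-0.02, 0, 0, 0, 0, 0, -0.77], [-0.03, 0, -0.05, 0, 0, 0, -0.77], [-0.03, 0, -0.1, 0, 0, 0, -0.77], [-0.07, 0.04, -0.12, 0, 0, 0, -0.77], [-0.1, 0.08, -0.12, 0, 0, 0, -0.77], [-0.112, 0.09, -0.12, 0, 0, 0, -0.77], [-0.112, 0.09, -0.12, 0, 0, 0, -0.77]]])

```text
time_s: 12.0
tool_pos: [0.5118, 0.1155, 0.1611]
tool_rot: [179.8, -0.1, -5.3]
force: [0.4, 0.7, 0.3]
grip_width: 0.0099
```

```bash
python3 look.py a6
```

```text
12.0 [0.5118 0.1155 0.1611] [ 1.7976e+02 -1.1000e-01 -5.3300e+00] [0.43 0.74 0.34] 0.009883684159008073
dock xy [-0.0922 -0.0329]
```

View pics/a6.png

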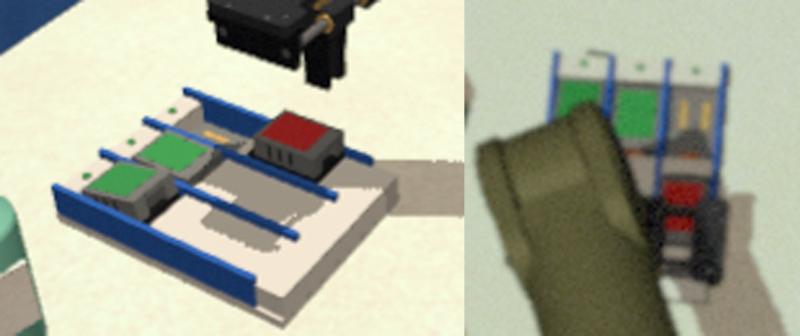

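The left pack is in its pocket with the near end raised (side view (130,185)). Pressing it down.

servo_tool(increments=[[[0.04, -0.03, 0, 0, 0, 0, -0.77], [0.08, -0.06, 0, 0, 0, 0, -0.77], [0.12, -0.085, 0, 0, 0, 0, -0.77], [0.13, -0.09, 0, 0, 0, 0, -0.77], [0.13, -0.09, 0.04, 0, 0, 0, -0.77], [0.13, -0.09, 0.08, 0, 0, 0, -0.77], [0.13, -0.09, 0.09, 0, 0, 0, -0.77], [0.13, -0.09, 0.095, 0, 0, 0, -0.77], [0.13, -0.09, 0.1, 0, 0, 0, -0.77], [0.13, -0.09, 0.104, 0, 0, 0, -0.77], [0.13, -0.09, 0.108, 0, 0, 0, -0.77], [0.13, -0.09, 0.112, 0, 0, 0, -0.77], [0.13, -0.09, 0.115, 0, 0, 0, -0.77], [0.13, -0.09, 0.117, 0, 0, 0, -0.77], [0.13, -0.09, 0.119, 0, 0, 0, -0.77], [0.13, -0.09, 0.12, 0, 0, 0, -0.77]]])

```text
time_s: 13.7
tool_pos: [0.6506, 0.1968, 0.0425]
tool_rot: [179.9, -0.0, -5.1]
force: [-4.9, -3.0, 14.5]
grip_width: 0.01
```

servo_tool(increments=[[[0, 0, 0.001, 0, 0, 0, -0.77], [0, 0, -0.05, 0, 0, 0, -0.77], [0, 0, -0.1, 0, 0, 0, -0.77], [-0.05, 0.04, -0.12, 0, 0, 0, -0.77], [-0.09, 0.07, -0.12, 0, 0, 0, -0.77], [-0.13, 0.11, -0.14, 0, 0, 0, -0.77], [-0.13, 0.16, -0.16, 0, 0, 0, -0.77], [-0.13, 0.21, -0.16, 0, 0, 0, -0.77], [-0.13, 0.26, -0.16, 0, 0, 0, -0.77], [-0.13, 0.31, -0.16, 0, 0, 0, -0.77], [-0.13, 0.36, -0.16, 0, 0, 0, -0.77], [-0.13, 0.38, -0.16, 0, 0, 0, -0.77], [-0.13, 0.38, -0.16, 0, 0, 0, -0.77]]])

```text
time_s: 15.0
tool_pos: [0.4852, -0.1779, 0.2002]
tool_rot: [179.8, 0.0, -5.7]
force: [-0.4, 0.1, 0.4]
grip_width: 0.0099
```

```bash
python3 look.py a7; python3 - <<'E'
from cell import env
import cv2
cv2.imwrite('pics/topfull7.png',env.read_camera('top')['frame']);cv2.imwrite('pics/sidefull7.png',env.read_camera('side')['frame'])
E
```

```text
15.0 [ 0.4852 -0.1779  0.2002] [ 1.7982e+02  2.0000e-02 -5.7500e+00] [-0.37  0.13  0.43] 0.009923693820856713
dock xy [-0.0925 -0.3275]
```

View pics/a7.png

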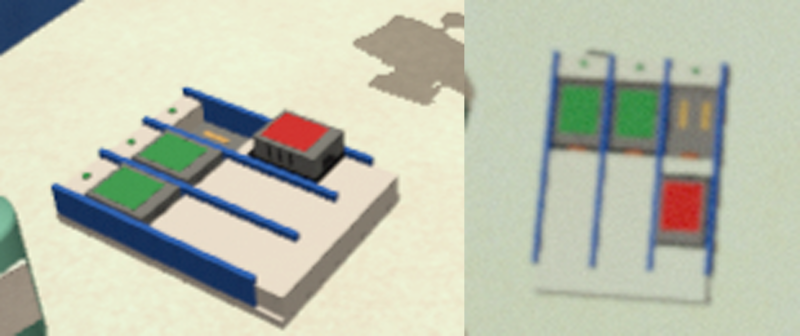

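View pics/topfull7.png

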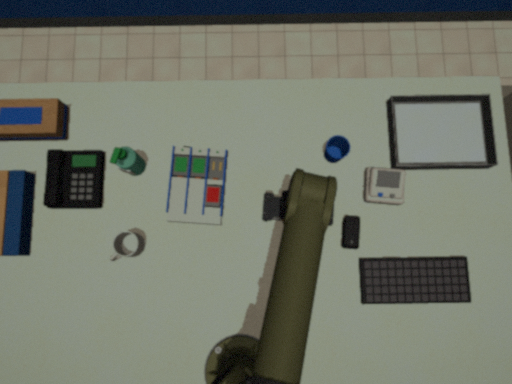

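```bash
python3 - <<'E'
from h import *
p=np.load('dock.npy'); c_,s_=np.cos(p[2]),np.sin(p[2])
for n,fs in (('top',('top0','topfull7')),('side',('side0','sidefull7'))):
  for f in fs:
    im=cv2.imread(f'pics/{f}.png').astype(int); b,g,r=im[...,0],im[...,1],im[...,2]
    y0,y1,x0,x1=(140,230,160,235) if n=='top' else (195,285,125,265)
    for col,m in (('red',(r>90)&(g<0.5*r)),('green',(g>70)&(r<.7*g)&(b<.75*g))):
        mm=np.zeros(m.shape,np.uint8); mm[y0:y1,x0:x1]=m[y0:y1,x0:x1]
        k,_,st,ce=cv2.connectedComponentsWithStats(mm)
        for i in range(1,k):
            if st[i,4]>40:
                z=.066 if (col=='red' or '0' in f) else .042
                P=onplane(n,ce[i],z)[:,:2]-p[:2]; print(f,col,st[i,4],ce[i].round(2),((P@np.array([[c_,-s_],[s_,c_]]))*1000).round(1))
t=cv2.imread('pics/topfull7.png')[140:200,160:235]; s=cv2.imread('pics/sidefull7.png')[195:255,125:205]
cv2.imwrite('pics/z7.png',np.vstack([cv2.resize(x,(480,300),interpolation=cv2.INTER_CUBIC) for x in (cv2.convertScaleAbs(t,alpha=1.4),cv2.convertScaleAbs(s,alpha=1.4))])[:600])
E
```

```text
top0 red 175 [212.47 194.04] [[-32.5 -61. ]]
top0 green 185 [176.25 188.36] [[-22.3  59.9]]
top0 green 182 [193.88 197.06] [[-46.9  -0.9]]
topfull7 red 173 [212.44 194.2 ] [[-33.  -60.9]]
topfull7 green 177 [180.45 164.02] [[65.9 59.2]]
topfull7 green 175 [198.27 165.02] [[66.8 -1.4]]
side0 red 212 [218.88 215.73] [[-33.8 -60.1]]
side0 green 250 [208.36 231.47] [[-48.    0.3]]
side0 green 277 [182.72 242.74] [[-23.3  60.4]]
sidefull7 red 212 [218.88 215.73] [[-33.8 -60.1]]
sidefull7 green 210 [171.83 223.58] [[65.5 -1. ]]
sidefull7 green 239 [154.4  237.46] [[65.5 59.6]]
```

View pics/z7.png

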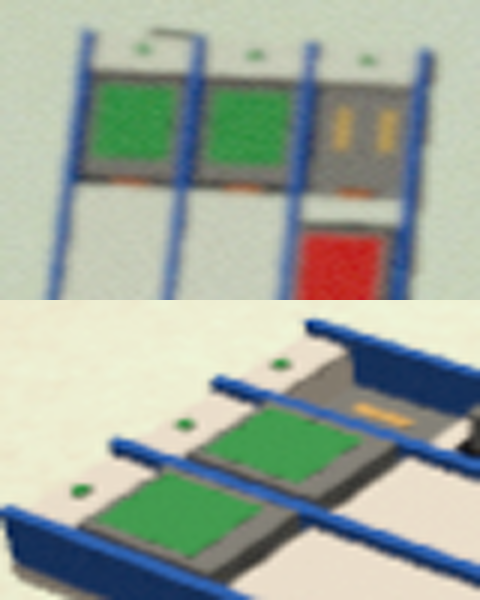

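Both packs measure at dock x ≈ 65–67 mm in both views at seated height. The orange catches look the same as the empty lane's, and the red pack has moved 0–0.5 mm. Handing in.

```bash
python3 -c "
from cell import env
print(env.get_obs()['time_s'],env.sign_off())"
```

```text
the job is handed in; nothing more can be done
15.2 None
```

I slid both green packs (middle and left lanes) into their pockets, pressed their near ends down, and handed the job in at 15.2 s. No verdict was reported.

**Final checks**
- **Height:** Each press stopped with the TCP at z = 0.0425 m; a seated pack's top is at 0.042 m.
- **Position:** Both cameras, using the seated height, put the pack tops at dock x ≈ 65.5–67 mm. Side and top views agree within about 1.5 mm, so the packs look flat and fully in.
- **Catches:** In the top view, the orange catches on the loaded pockets look the same as the one in the empty lane. I judged this by eye and did not measure the catch positions.
- **Red pack and other objects:** The red pack's image position changed by 0.5 mm or less. By eye, the mouse, bottle, monitor, cup and mug had not moved. The arm ended clear of everything.

**Didn't quite match**
- The two cameras disagreed on the dock's pose by about 3 mm and 0.5°, so I used the joint fit.
- The presses ended at about 15 N, slightly over the 4–12 N the catch needs.

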